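# Fit the keyed hub to the film take-up unit and wind its spring

### The arm

A 6-joint arm with a two-finger parallel gripper is mounted at the origin on a cart in front of the work surface, level with it; the furniture and walls round the work are solid. World frame = base frame: x ahead of the robot, y to its left, z up, the work surface at z = 0. Lengths are in m, angles in rad, forces in N, time in s.
With the tool pointing down it reaches from about 0.35 to 0.775 m from the base axis. Payload 5.5 kg.
Tool frame: the origin (TCP) lies between the finger pads; the fingertips stand 17 mm ahead of it and the grasp point (between the pads) lies 2 mm behind it (manip.tcp_to_tips is the distance from the TCP to the fingertips, in m); z points along the fingers, y is the line along which they close (so a half turn about z gives the same grasp; the last joint's range is limited). The gripper opens to 85 mm and grips with 20 to 120 N. Pads are 22 mm wide; open, the fingers measure 114 mm over their backs; the gripper's body (76 mm by 85 mm) begins 54 mm behind the grasp point. The pads swing forward as they close: fully open they stand 13 mm farther back than shut.
Start: joints at [-1.384, 0.313, 0.046, 1.304, 0, 1.431], TCP at [0.185, -0.545, 0.248] pointing down, gripper open.
Joint ranges: [-2.76, 2.76], [-0.86, 1.69], [-1.03, 1.26], [-2.2, 2.34], [-1.47, 1.5], [-3.14, 3.14]. Speed limits (rad/s): [2.57, 2.57, 3.14, 3.14, 3.14, 3.14].

### API

Orientations are given as [roll, pitch, yaw] about the fixed x, y, z axes, in that order (R = Rz(yaw) Ry(pitch) Rx(roll)).
In Python, from station import sensors, eyes, job, manip gives the robot as it stands. The module is installed in compiled form; this text tells all that it offers.
- The arm moves only by the shell command python3 -m handwheel 'ROWS' [FORCE]. ROWS is JSON, a list of rows, each an object with "delta_rot": the turn, a rotation vector about the tool's x, y, z in units of 5 degrees (1.0 is 5 degrees), a list of three; "delta_pos": the shift along the tool's x, y, z in units of 60 mm (1.0 is 60 mm), a list of three; "hand": the opening, from -1 (shut) to 1 (fully open). A call has exactly 5 rows; each row is the pose to reach, as a shift and turn from the pose commanded when the call began, along the tool's axes at that moment; what a row does not reach only later rows make up. A row lasts 1/8 s, in which the tool goes at most 62.5 mm and 10.7 degrees, less where a joint would pass 70% of its speed; a pose out of reach is approached as far as the arm can. A call with a gripper value outside its range is refused whole. The fingers move at their own pace and stop on an object; FORCE is the grip in N (left out, the last holds). Time passes only in rows, so rows that repeat a pose let the fingers close, or fill a call up. It gives the time, the measured TCP pose, the force, the opening and the grip force at its end, in the units of the state.
- sensors.sense(): the state, without advancing time (a new reading comes with each control period).
- eyes.snapshot(name): name is "side" or "top"; returns (picture, depth): 384x512x3 uint8, blue, green, red; 384x512 float32, m along the optical axis (not along the pixel's ray), 0 where there is no reading.
- eyes.camera_info(name): a dict with "fov_y" (degrees; the focal length in pixels is half the picture's height over the tangent of half this angle, whatever the lens; pixels are square), "cx", "cy" (the principal point, pixels), "R" (3x3) and "t" (3): a world point X has camera coordinates R X + t. Camera axes: x right, y down, z forward; pixel columns grow to the right and rows downward; lengths in m; the calibration is good to about 2 mm. A picture is of the moment at which its call begins. camera_info takes no time and is no camera call.
- job.close_job(): hands the job in; it is judged then, once.
Trained networks look in the newest picture that a camera, given by its name, has taken for a name from the list of things; names that differ only in an ending like _2 or _b are one class to them, and where a whole thing is asked for, a point or a joint stands for the part that bears it (a point fixed in the world has none). Each returns a list of dicts, best first, with "conf" (0 to 1); they miss things now and then, are a little off and sometimes report something else, mostly with a low value. They report only what shows in the picture. A call takes as long as a camera call. They do not tell look-alikes from the thing itself.
- eyes.search_frame(camera, thing): "extent" ([left, top, right, bottom] in pixels, round what is visible of it).
- eyes.masks_of(camera, thing): "mask" (384x512 bool, what is visible of it) and "extent" ([left, top, right, bottom] in pixels, round what is visible of it).
The state is a dict: "clock": time; "q": joint angles; "joint_velocities": joint speeds; "joint_efforts": joint torques, N m; "tcp_pos": TCP position; "tool_rot": TCP orientation; "ft_force": force on the tool from outside, world axes, zero at the start; "wrist_torque": the same for the moment, N m; "grip_width": opening from 0.0 (shut) to 1.0 (fully open); "gripper_force": force on a finger pad.
Only numpy, scipy, OpenCV 4.12 (cv2) and the standard library are available. Lean on these libraries where they do the work, as an engineer would, in place of code of your own. Each camera call takes 0.05 s, during which the arm holds its last target. There are 200 camera calls.

### The job

Make the film take-up unit ready for use: from the three aluminium hubs choose the one whose two keyways line up with the two brass keys of the unit's upright arbor, push it fully down over them, and flip the red-handled pawl over so that it lies on the ratchet teeth. Wind the hub clockwise (seen from above) by repeated partial turns until, with the hub let go, the pawl holds the white pointer in the green band. Leave the other two hubs, the opened phone and the black tweezers where they are.

Things in the scene. Friction and masses are not known exactly. Their poses are not given: they have to be found in the camera images.
- arbor_seat (a point): On the axis of the take-up unit's upright arbor, on top of the round steel seat (60 mm across, 53 mm above the bench) where the hub comes to stand. Turns with the arbor, z up. Arbor 19 mm thick, tapered end 37 mm above this point. Two brass keys 6 mm wide stand out to 14 mm from the axis along its +x and +y, up to 32 mm above it (last 5 mm tapered); in the hub they have about 0.15 rad of play
- unit: Film take-up unit standing on the blue mat (3 mm thick), fixed, place and heading vary: base plate 160x156x8 mm, on it a grey drum 128 mm across, top 38 mm up, on that a ratchet wheel 108 mm across with 20 sloping face teeth 40 to 52 mm from the axis, tops 48 mm up. Origin at its underside on the arbor's axis, z up. Black scale with green band (at -x) on the drum's rim, pawl bracket at +x -y
- arbor (a joint): Turn of arbor, wheel and pointer, rad: 0 as found (at its stop), grows clockwise seen from above, end stop 4.6. A spring turns it back (0.06 N m at 0, 0.17 N m at 3.3). With the pawl on the teeth it turns clockwise only: let go, it runs back by at most one tooth (0.31 rad) and is held; without the pawl it springs back to 0
- pointer (a point): White pointer tab on the wheel's rim, 55 mm from the axis in the direction of arbor_seat's +x; turns with the wheel. It stands in the green band when joint arbor is between 2.85 and 3.75 rad
- pawl (a joint): Hinge of the steel drop pawl, rad: 1.95 thrown back against its stop, as found; lying on the teeth it reads -0.06 to 0.09 (rising and falling as teeth pass). Held either way by its own weight: pushed over past upright (below about 1.5) it falls on the teeth by itself
- pawl_hinge (a point): Middle of the pawl's hinge pin, 56 mm above the bench, on a bracket that ends 9 mm higher. Fixed axes, those of the unit: the pin lies along y; laid on the teeth the pawl's arm (50 mm long, 8 mm wide) points to -x, thrown back it leans 22 degrees from upright to +x. Lies at x +50, y -46 mm from the arbor's axis in these axes
- pawl_handle (a point): Middle of the pawl's handle, a rod with a red sleeve 11 mm thick, 20 mm long, 34 mm from the hinge pin along the arm, parallel to the pin, standing out sideways from the arm to pawl_hinge's -y, away from the wheel. Thrown back it stands about 88 mm above the bench
- hub_a_centre (a point): Half-way up (22 mm) on the axis of hub_a, an aluminium hub standing on its flange: 44 mm high, body 50 mm across, fluted upper part, foot flange 60 mm across, 4 mm high; through bore 22 mm with two keyways 9 mm wide reaching 16 mm from the axis; about 0.18 kg. z up, one keyway along +x, the other along +y (90 degrees counter-clockwise from above)
- hub_b_centre (a point): the same point of hub_b, same sizes, but its keyways lie along +x and -x (opposite each other)
- hub_c_centre (a point): the same point of hub_c, same sizes, but its keyways lie along +x and 135 degrees counter-clockwise from it
- phone_open: opened phone, 150x72x8 mm, lying flat; origin at the centre of its underside; leave alone
- tweezers_bent: black bent tweezers lying on the mat, 120x16 mm, 8 mm high; origin under their middle; leave alone
Not all that is in view belongs to the job. Leave any pink look-alike of the part that bears hub_a_centre alone.

How it is judged:
By the outcome, as a careful person would: the job done as asked, in the order asked, and still so for the second after the job is handed in, with the robot touching nothing.
It also fails if it takes over 61 s, if anything falls off the work surface, if the arm or the gripper's body presses on something with over 40 N, if the wrist force passes 120 N, or if a joint passes its speed limit or range.

## Working session

There is one attempt and no reset: what is moved stays moved. The work goes in short steps, Python scripts to look and compute and a shell command to move; the robot and the scene stay as the last step left them, time stands still between calls to the robot, and variables do not carry over. Pictures are saved under pics/ and viewed, at most 10 in all, crops included, and the job is handed in when it is done.

```bash
mkdir -p pics
cat > h.py <<'E'
import numpy as np, cv2
from station import sensors, eyes, job, manip
def pts(cam, depth):
    i=eyes.camera_info(cam); f=192/np.tan(np.radians(i['fov_y'])/2)
    v,u=np.mgrid[:384,:512]
    P=np.stack([(u-i['cx'])/f*depth,(v-i['cy'])/f*depth,depth],-1)
    return (P-np.array(i['t']))@np.array(i['R'])
def pix(cam,X):
    i=eyes.camera_info(cam); f=192/np.tan(np.radians(i['fov_y'])/2)
    c=np.array(i['R'])@np.array(X)+np.array(i['t']); return [c[0]/c[2]*f+i['cx'],c[1]/c[2]*f+i['cy']]
E
python3 - <<'E'
from h import *
np.set_printoptions(precision=4,suppress=True)
for c in ['top','side']:
    p,d=eyes.snapshot(c); cv2.imwrite(f'pics/{c}0.png',p); np.savez(f'{c}0.npz',p=p,d=d)
    X=pts(c,d)
    for t in ['hub_a_centre','unit','pawl','pawl_handle','pointer','phone_open','tweezers_bent']:
        for r in eyes.masks_of(c,t):
            m=r['mask']&(d>0); q=X[m]
            if len(q): print(c,t,round(r['conf'],2),np.round(r['extent']),np.median(q,0),q.min(0),q.max(0))
    i=eyes.camera_info(c);print(c,-np.array(i['R']).T@i['t'],i['fov_y'])
print(sensors.sense())
E
```

```text
top hub_a_centre 0.68 [135. 234. 159. 255.] [0.4031 0.2151 0.0394] [ 0.3738  0.1904 -0.0047] [0.4328 0.2572 0.0491]
top hub_a_centre 0.67 [170. 148. 196. 172.] [0.6123 0.1311 0.0402] [ 0.5875  0.1035 -0.0041] [0.6475 0.1654 0.0479]
top unit 0.87 [236. 184. 308. 256.] [ 0.4695 -0.0871  0.0408] [ 0.3858 -0.1724  0.0005] [ 0.5615 -0.0023  0.1086]
top unit 0.43 [136. 230. 160. 256.] [0.4033 0.211  0.0401] [ 0.3739  0.1889 -0.0023] [0.4303 0.2407 0.0491]
top pawl 0.45 [288. 186. 300. 194.] [ 0.5386 -0.1248  0.0917] [ 0.5251 -0.1467  0.0606] [ 0.5434 -0.1182  0.1086]
top pawl_handle 0.5 [287. 186. 299. 196.] [ 0.5386 -0.1305  0.0908] [ 0.5251 -0.1491  0.0104] [ 0.5534 -0.1183  0.1086]
top pointer 0.89 [248. 195. 295. 239.] [ 0.4717 -0.0833  0.0495] [ 0.422  -0.136   0.0405] [ 0.5248 -0.0309  0.0928]
top phone_open 0.82 [356. 195. 387. 263.] [ 0.4462 -0.3313  0.0069] [ 0.369  -0.3728 -0.0025] [ 0.5235 -0.2907  0.0176]
top phone_open 0.33 [136. 232. 157. 255.] [0.4031 0.2121 0.0412] [ 0.3739  0.1906 -0.0019] [0.4302 0.2433 0.0491]
top tweezers_bent 0.52 [334. 183. 340. 186.] [ 0.5542 -0.246 
[... 1028 characters left out ...]
] [ 0.5645 -0.2389  0.0124]
side tweezers_bent 0.64 [192. 286. 271. 330.] [ 0.4424 -0.3317  0.0065] [ 0.365  -0.3711 -0.0006] [ 0.521  -0.283   0.0132]
side [ 0.4365 -0.776   0.6666] 53.20925987757506
{'clock': 0.8, 'q': array([-1.3836,  0.3131,  0.0461,  1.3035, -0.    ,  1.4312]), 'joint_velocities': array([-0.0004,  0.0004, -0.0009, -0.0001,  0.0002, -0.0026]), 'joint_efforts': array([  0.0003, -48.0392,  29.8792,  -0.0002,   0.    ,   0.    ]), 'tcp_pos': array([ 0.1846, -0.5447,  0.2484]), 'tool_rot': array([3.1414, 0.0001, 0.3268]), 'ft_force': array([ 0.1896, -0.9037,  0.2412]), 'wrist_torque': array([-0.0035, -0.0605, -0.0469]), 'gripper_force': 0.0, 'grip_width': 0.9971382849659514}
```

```bash
python3 -c "
import cv2
cv2.imwrite('pics/both.png',cv2.resize(cv2.vconcat([cv2.imread('pics/top0.png')]),(800,600),interpolation=cv2.INTER_CUBIC))"
```

```text
(no output)
```

View pics/both.png

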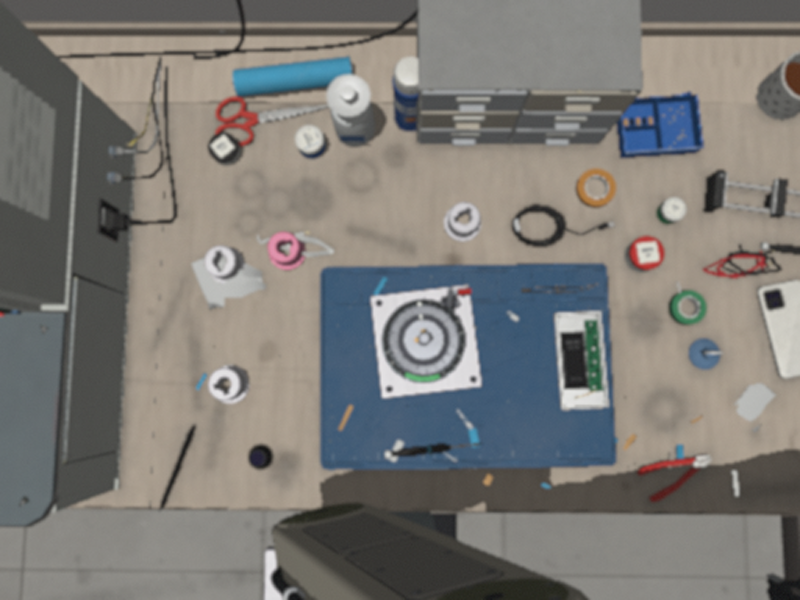

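View pics/side0.png

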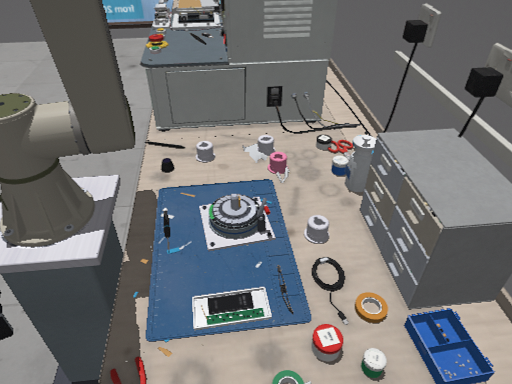

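Three aluminium hubs: top-image (142,168), (145,246) and (296,141). The one at (182,160) is a pink look-alike. I'll enlarge all three plus the arbor.

Run:
```python
from h import *
z=np.load('top0.npz');p,d=z['p'],z['d'];X=pts('top',d)
def crop(c,n,s): 
    x,y=c; return cv2.resize(p[y-n[1]:y+n[1],x-n[0]:x+n[0]],s,interpolation=cv2.INTER_CUBIC)
o=[crop(c,(16,12),(400,300)) for c in [(142,168),(145,246),(296,141)]]+[crop((272,217),(40,30),(400,300))]
cv2.imwrite('pics/crops.png',np.vstack([np.hstack(o[:2]),np.hstack(o[2:])]))
for c in [(142,168),(145,246),(296,141)]:
    w=X[c[1]-20:c[1]+20,c[0]-20:c[0]+20].reshape(-1,3); w=w[(w[:,2]>.037)&(w[:,2]<.055)]
    ce,r=cv2.minEnclosingCircle(w[:,:2].astype(np.float32)); print(c,ce,r,len(w))
# base plate & drum
w=X[180:262,230:312].reshape(-1,3)
for a,b in [(.006,.017),(.043,.056),(.08,.098)]:
    q=w[(w[:,2]>a)&(w[:,2]<b)][:,:2].astype(np.float32); print(a,cv2.minAreaRect(q),cv2.minEnclosingCircle(q),len(q))
# scale green
g=cv2.inRange(cv2.cvtColor(p,cv2.COLOR_BGR2HSV),(45,80,60),(85,255,255))>0
g[:, :230]=0;g[:,312:]=0;g[:180]=0;g[262:]=0
print('green',X[g].mean(0),g.sum())
```

```text
(142, 168) (0.5929356813430786, 0.23312346637248993) 0.025104185566306114 257
(145, 246) (0.4030446410179138, 0.2194005697965622) 0.025085465982556343 267
(296, 141) (0.6637784242630005, -0.14637182652950287) 0.02504582144320011 249
0.006 ((0.46654659509658813, -0.08308999240398407), (0.19933132827281952, 0.20040194690227509), 0.46856415271759033) ((0.4670056104660034, -0.0808546394109726), 0.13784447312355042) 1924
0.043 ((0.4728812575340271, -0.08351745456457138), (0.12428747117519379, 0.12284670770168304), 19.584327697753906) ((0.4784598648548126, -0.08568046987056732), 0.06864431500434875) 1597
0.08 ((0.5076651573181152, -0.11118483543395996), (0.021564414724707603, 0.1097942516207695), 50.08204650878906) ((0.5076847672462463, -0.11116145551204681), 0.05536411330103874) 123
green [ 0.41478165 -0.08124045  0.04121169] 67
```

View pics/crops.png

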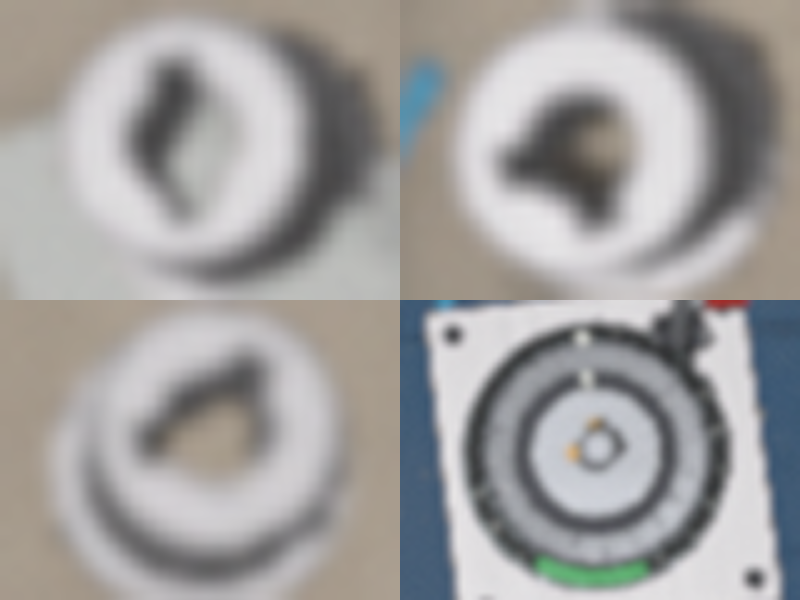

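Top image: (142,168) has opposite keyways, so it is hub_b. (296,141) has them about 140° apart, so it is hub_c. (145,246) has them 90° apart, pointing image-left and image-down, so it is hub_a, the one that matches the arbor keys (up and left). The crop confirms it. Next I'll refine the angles and work out the first move.

```bash
cat >> h.py <<'E'
def rowsfor(dst,yaw):
    s=sensors.sense(); y=s['tool_rot'][2]; d=np.array(dst)-s['tcp_pos']
    tx=np.array([np.cos(y),np.sin(y),0]);ty=np.array([np.sin(y),-np.cos(y),0])
    dy=(yaw-y+np.pi)%(2*np.pi)-np.pi
    print('pos units',np.round([d@tx/.06,d@ty/.06,-d[2]/.06],3),'rotz units',round(-np.degrees(dy)/5,2), 'yaw now',round(y,3),'q6',round(s['q'][5],3))
E
python3 - <<'E'
from h import *
np.set_printoptions(precision=4,suppress=True)
z=np.load('top0.npz');p,d=z['p'],z['d'];X=pts('top',d)
i=eyes.camera_info('top')
def warp(c,zp,h,n=240): # orthographic resample at plane z; rows=-x, cols=-y
    a=np.linspace(h,-h,n); gx,gy=np.meshgrid(a,a,indexing='ij')
    uv=np.array([[pix('top',[c[0]+x,c[1]+y,zp]) for y in a] for x in a],np.float32)
    return cv2.remap(p,uv[...,0],uv[...,1],cv2.INTER_CUBIC),gx,gy
# hub: keyway angle by template over theta on plane z=.044
c=(0.403,0.2194); im,gx,gy=warp(c,.044,.03)
g=im.mean(2); 
best=[]
for dx in np.arange(-.003,.0031,.001):
  for dy in np.arange(-.003,.0031,.001):
    x,y=gx-dx,gy-dy; r=np.hypot(x,y)
    for th in np.radians(np.arange(60,145,3)):
        k=np.zeros(r.shape,bool)
        for t in (th,th+np.pi/2):
            a=x*np.cos(t)+y*np.sin(t); b=-x*np.sin(t)+y*np.cos(t); k|=(a>.008)&(a<.016)&(abs(b)<.0045)
        k&=r>.011
        rest=(r>.0115)&(r<.0235)&~k
        best.append((g[rest].mean()-g[k].mean()-0.5*g[rest].std(),dx,dy,np.degrees(th)))
best.sort(reverse=True); print(best[:4])
# arbor
w=X[180:262,230:312].reshape(-1,3); c0=np.array([.473,-.0835])
rr=np.hypot(*(w[:,:2]-c0).T)
q=w[(rr<.045)&(w[:,2]>.0505)&(w[:,2]<.058)]; print('seat',cv2.minEnclosingCircle(q[:,:2].astype(np.float32)),np.median(q,0),len(q))
q=w[(rr<.025)&(w[:,2]>.086)]; print('tip',q.mean(0),(q.min(0)+q.max(0))/2,len(q))
q=w[(rr<.06)&(rr>.035)&(w[:,2]>.042)&(w[:,2]<.052)];print('wheel',cv2.minEnclosingCircle(q[:,:2].astype(np.float32)))
q=w[(rr<.075)&(w[:,2]>.034)&(w[:,2]<.058)&~((w[:,0]>c0[0]+.02)&(w[:,1]<c0[1]-.02))];print('drum',cv2.minEnclosingCircle(q[:,:2].astype(np.float32)))
hsv=cv2.cvtColor(p,cv2.COLOR_BGR2HSV)
win=np.zeros(d.shape,bool);win[178:262,230:312]=1
o=(cv2.inRange(hsv,(8,90,80),(25,255,255))>0)&win; print('brass',[(X[v,u].round(4)) for v,u in zip(*np.where(o))])
rd=(((hsv[...,0]<6)|(hsv[...,0]>174))&(hsv[...,1]>130)&win)&(X[...,2]>.07)
print('red',X[rd].mean(0),X[rd].min(0),X[rd].max(0),rd.sum())
wh=cv2.inRange(hsv,(0,0,190),(179,45,255))>0
rr=np.hypot(X[...,0]-c0[0],X[...,1]-c0[1]); m=wh&(rr<.062)&(rr>.045)
print('ptr',[(X[v,u].round(4)) for v,u in zip(*np.where(m))])
cv2.imwrite('pics/w.png',np.hstack([cv2.resize(im,(400,400)),cv2.resize(warp((.473,-.0835),.06,.09)[0],(400,400))]))
E
```

```text
Traceback (most recent call last):
  File "h.py", line 9, in pix
    i=eyes.camera_info(cam); f=192/np.tan(np.radians(i['fov_y'])/2)
ValueError: time passes only in moves, steps and waits
```

```bash
python3 - <<'E'
s=open('h.py').read()
s=s.replace("def pts","import functools\ninfo=functools.lru_cache(None)(eyes.camera_info)\ndef pts").replace("i=eyes.camera_info(cam)","i=info(cam)")
open('h.py','w').write(s)
E
cat > m.py <<'E'
from h import *
np.set_printoptions(precision=4,suppress=True)
z=np.load('top0.npz');p,d=z['p'],z['d'];X=pts('top',d)
def warp(c,zp,h,n=160):
    a=np.linspace(h,-h,n); gx,gy=np.meshgrid(a,a,indexing='ij')
    uv=np.array([[pix('top',[c[0]+x,c[1]+y,zp]) for y in a] for x in a],np.float32)
    return cv2.remap(p,uv[...,0],uv[...,1],cv2.INTER_CUBIC),gx,gy
c=(0.403,0.2194); im,gx,gy=warp(c,.044,.03)
g=im.mean(2).astype(float); best=[]
for dx in np.arange(-.003,.0031,.001):
  for dy in np.arange(-.003,.0031,.001):
    x,y=gx-dx,gy-dy; r=np.hypot(x,y)
    for th in np.radians(np.arange(60,145,3)):
        k=np.zeros(r.shape,bool)
        for t in (th,th+np.pi/2):
            a=x*np.cos(t)+y*np.sin(t); b=-x*np.sin(t)+y*np.cos(t); k|=(a>.008)&(a<.016)&(abs(b)<.0045)
        k&=r>.011
        rest=(r>.0115)&(r<.0235)&~k
        best.append((g[rest].mean()-g[k].mean()-0.5*g[rest].std(),dx,dy,np.degrees(th)))
best.sort(reverse=True); print(np.array(best[:4]))
w=X[180:262,230:312].reshape(-1,3); c0=np.array([.473,-.0835])
rr=np.hypot(*(w[:,:2]-c0).T); mec=lambda q:cv2.minEnclosingCircle(q[:,:2].astype(np.float32))
q=w[(rr<.045)&(w[:,2]>.0505)&(w[:,2]<.058)]; print('seat',mec(q),np.median(q,0),len(q))
q=w[(rr<.025)&(w[:,2]>.086)]; print('tip',q.mean(0),(q.min(0)+q.max(0))/2,len(q))
q=w[(rr<.06)&(rr>.035)&(w[:,2]>.042)&(w[:,2]<.052)];print('wheel',mec(q))
q=w[(rr<.075)&(w[:,2]>.034)&(w[:,2]<.058)&~((w[:,0]>c0[0]+.02)&(w[:,1]<c0[1]-.02))];print('drum',mec(q))
hsv=cv2.cvtColor(p,cv2.COLOR_BGR2HSV)
win=np.zeros(d.shape,bool);win[178:262,230:312]=1
o=(cv2.inRange(hsv,(8,70,80),(25,255,255))>0)&win; print('brass',X[o])
rd=(((hsv[...,0]<6)|(hsv[...,0]>174))&(hsv[...,1]>130)&win)&(X[...,2]>.07)
print('red',X[rd].mean(0),X[rd].min(0),X[rd].max(0),rd.sum())
wh=cv2.inRange(hsv,(0,0,190),(179,45,255))>0
rr=np.hypot(X[...,0]-c0[0],X[...,1]-c0[1]); print('ptr',X[wh&(rr<.062)&(rr>.045)])
cv2.imwrite('pics/w.png',np.hstack([cv2.resize(im,(400,400)),cv2.resize(warp((.473,-.0835),.05,.09)[0],(400,400))]))
E
python3 m.py
```

```text
[[ 77.1014   0.001    0.001  108.    ]
 [ 76.8132   0.001    0.001  111.    ]
 [ 76.784    0.       0.001  108.    ]
 [ 76.3192   0.001    0.002  111.    ]]
seat ((0.47295042872428894, -0.08344048261642456), 0.04498174786567688) [ 0.4711 -0.0831  0.0527] 451
tip [ 0.4717 -0.0837  0.0891] [ 0.4716 -0.0836  0.0895] 40
wheel ((0.47298043966293335, -0.08353739976882935), 0.06001333147287369)
drum ((0.4723605513572693, -0.08343415707349777), 0.06421568244695663)
brass [[ 0.4697 -0.0711  0.0808]
 [ 0.4694 -0.0733  0.0857]
 [ 0.4678 -0.0712  0.0734]]
red [ 0.5324 -0.1378  0.1573] [ 0.4037 -0.1491  0.0886] [ 0.5434 -0.0574  1.2021] 17
ptr [[ 0.5263 -0.0759  0.0508]
 [ 0.4577 -0.1261  0.0487]
 [ 0.4576 -0.1282  0.0518]
 [ 0.4554 -0.1262  0.0465]
 [ 0.4553 -0.1284  0.0498]
 [ 0.4532 -0.1264  0.0436]
 [ 0.4506 -0.1236  0.0493]
 [ 0.4506 -0.126   0.05  ]
 [ 0.4458 -0.1212  0.0501]
 [ 0.4457 -0.1235  0.0525]
 [ 0.4434 -0.1189  0.0503]
 [ 0.4435 -0.1213  0.0493]
 [ 0.4413 -0.1169  0.0425]
 [ 0.4411 -0.119   0.0473]
 [ 0.4412 -0.1214  0.0478]
 [ 0.4387 -0.1166  0.0487]
 [ 0.4388 -0.119   0.0481]
 [ 0.434  -0.1073  0.0448]
 [ 0.4338 -0.1093  0.0532]
 [ 0.434  -0.1119  0.0478]
 [ 0.4316 -0.1048  0.0474]
 [ 0.4317 -0.1073  0.0436]
 [ 0.4317 -0.1096  0.0463]
 [ 0.4292 -0.0953  0.0474]
 [ 0.4267 -0.0929  0.0505]
 [ 0.4268 -0.0953  0.0482]
 [ 0.4268 -0.0977  0.048 ]
 [ 0.4243 -0.0811  0.0498]]
```

View pics/w.png

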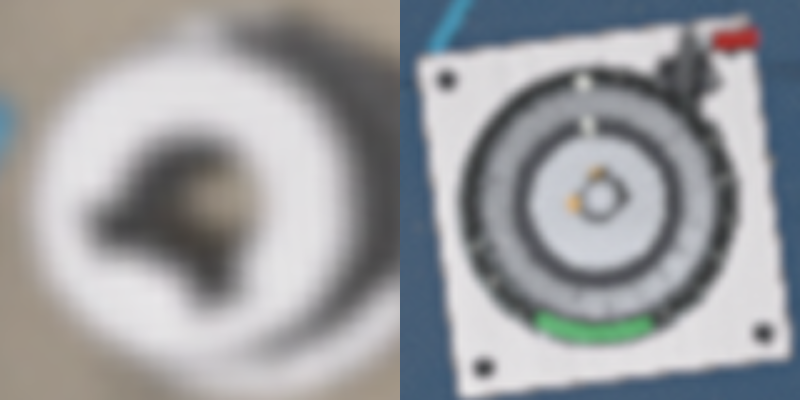

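The hub_a top view shows keyways left and down, yaw about 105°. The unit view shows the pointer at about 8° and the plate edge at about 7°, with the arbor at (0.472,-0.0835). Now I'll plan the approach.

```bash
cat >> h.py <<'E'
def plan(W,start=None):
    if start is None:
        s=sensors.sense(); start=list(s['tcp_pos'])+[np.degrees(s['tool_rot'][2])]
    a=np.array(start,float)
    for w in W:
        w=np.array(w,float); y=np.radians(a[3]); d=w-a
        x_=d[0]*np.cos(y)+d[1]*np.sin(y); y_=d[0]*np.sin(y)-d[1]*np.cos(y)
        rz=-((d[3]+180)%360-180)/5
        print('pos',np.round([x_/.06,y_/.06,-d[2]/.06],3),'rz',round(rz,2),'|d|mm',round(1e3*np.linalg.norm(d[:3]))); a=w
E
python3 -c "
from h import *
plan([(.33,-.36,.25,68),(.43,-.12,.25,117),(.42,.08,.24,166),(.4035,.22,.12,215.4),(.4035,.22,.035,215.4)])"
```

```text
pos [ 3.283 -2.137 -0.027] rz -9.86 |d|mm 235
pos [ 4.333  0.047 -0.   ] rz -9.8 |d|mm 260
pos [3.046 1.365 0.167] rz -9.8 |d|mm 200
pos [0.831 2.197 2.   ] rz -9.88 |d|mm 185
pos [-0.     0.     1.417] rz -0.0 |d|mm 85
```

```bash
python3 -m handwheel '[{"delta_rot":[0,0,-1.97],"delta_pos":[0.66,-0.43,0],"hand":1},{"delta_rot":[0,0,-3.94],"delta_pos":[1.32,-0.86,0],"hand":1},{"delta_rot":[0,0,-5.91],"delta_pos":[1.97,-1.28,0],"hand":1},{"delta_rot":[0,0,-7.88],"delta_pos":[2.63,-1.71,0],"hand":1},{"delta_rot":[0,0,-9.86],"delta_pos":[3.28,-2.14,0],"hand":1}]' 60
python3 -m handwheel '[{"delta_rot":[0,0,-1.96],"delta_pos":[0.87,0.01,0],"hand":1},{"delta_rot":[0,0,-3.92],"delta_pos":[1.73,0.02,0],"hand":1},{"delta_rot":[0,0,-5.88],"delta_pos":[2.6,0.03,0],"hand":1},{"delta_rot":[0,0,-7.84],"delta_pos":[3.47,0.04,0],"hand":1},{"delta_rot":[0,0,-9.8],"delta_pos":[4.33,0.05,0],"hand":1}]'
python3 -m handwheel '[{"delta_rot":[0,0,-1.96],"delta_pos":[0.61,0.27,0.03],"hand":1},{"delta_rot":[0,0,-3.92],"delta_pos":[1.22,0.55,0.07],"hand":1},{"delta_rot":[0,0,-5.88],"delta_pos":[1.83,0.82,0.1],"hand":1},{"delta_rot":[0,0,-7.84],"delta_pos":[2.44,1.09,0.13],"hand":1},{"delta_rot":[0,0,-9.8],"delta_pos":[3.05,1.36,0.17],"hand":1}]'
python3 -m handwheel '[{"delta_rot":[0,0,-1.98],"delta_pos":[0.17,0.44,0.2],"hand":1},{"delta_rot":[0,0,-3.95],"delta_pos":[0.33,0.88,0.5],"hand":1},{"delta_rot":[0,0,-5.93],"delta_pos":[0.5,1.32,1.0],"hand":1},{"delta_rot":[0,0,-7.9],"delta_pos":[0.66,1.76,1.5],"hand":1},{"delta_rot":[0,0,-9.88],"delta_pos":[0.83,2.2,2.0],"hand":1}]'
python3 -c "
from h import *
plan([(.4035,.22,.035,215.4)])"
```

```text
clock: 1.42
tcp_pos: [0.3305, -0.3586, 0.2485]
tool_rot: [3.141, 0.0, 1.193]
ft_force: [0.8, -0.4, -0.0]
grip_width: 1.0
gripper_force: 0.0
clock: 2.05
tcp_pos: [0.4303, -0.1185, 0.2486]
tool_rot: [3.141, 0.001, 2.048]
ft_force: [0.7, 0.4, 0.1]
grip_width: 1.001
gripper_force: 0.0
clock: 2.68
tcp_pos: [0.4192, 0.0813, 0.2383]
tool_rot: [3.141, 0.001, 2.903]
ft_force: [0.1, 0.2, 0.2]
grip_width: 0.997
gripper_force: 0.0
clock: 3.3
tcp_pos: [0.4029, 0.2212, 0.1174]
tool_rot: [-3.141, 0.001, -2.518]
ft_force: [0.6, 0.7, 0.1]
grip_width: 1.0
gripper_force: 0.0
pos [ 0.003 -0.022  1.374] rz 0.07 |d|mm 82
```

```bash
python3 -m handwheel '[{"delta_rot":[0,0,0],"delta_pos":[0,-0.02,0.5],"hand":1},{"delta_rot":[0,0,0],"delta_pos":[0,-0.02,1.0],"hand":1},{"delta_rot":[0,0,0],"delta_pos":[0,-0.02,1.37],"hand":1},{"delta_rot":[0,0,0],"delta_pos":[0,-0.02,1.37],"hand":0.3},{"delta_rot":[0,0,0],"delta_pos":[0,-0.02,1.37],"hand":-0.5}]' 60
python3 -m handwheel '[{"delta_rot":[0,0,0],"delta_pos":[0,0,0],"hand":-0.5},{"delta_rot":[0,0,0],"delta_pos":[0,0,0],"hand":-0.5},{"delta_rot":[0,0,0],"delta_pos":[0,0,0],"hand":-0.5},{"delta_rot":[0,0,0],"delta_pos":[0,0,-0.3],"hand":-0.5},{"delta_rot":[0,0,0],"delta_pos":[0,0,-0.8],"hand":-0.5}]'
python3 - <<'E'
from h import *
plan([(.40,.10,.16,185),(.44,.0,.16,150),(.472,-.0835,.15,118.6),(.472,-.0835,.13,118.6),(.472,-.0835,.088,118.6)])
p,d=eyes.snapshot('side'); cv2.imwrite('pics/g.png',cv2.resize(p[100:200,150:280],(780,600),interpolation=cv2.INTER_CUBIC))
E
```

```text
clock: 3.92
tcp_pos: [0.404, 0.2195, 0.0366]
tool_rot: [3.141, 0.001, -2.523]
ft_force: [-0.7, 1.4, 2.1]
grip_width: 0.602
gripper_force: 1.2
clock: 4.55
tcp_pos: [0.4025, 0.2188, 0.0837]
tool_rot: [3.141, -0.002, -2.523]
ft_force: [1.2, -0.2, -1.5]
grip_width: 0.569
gripper_force: 62.7
pos [ 1.181 -1.589 -1.272] rz 6.08 |d|mm 141
pos [-0.519 -1.718 -0.   ] rz 7.0 |d|mm 108
pos [-1.158 -0.939  0.167] rz 6.28 |d|mm 90
pos [0.    0.    0.333] rz -0.0 |d|mm 20
pos [0.  0.  0.7] rz -0.0 |d|mm 42
```

View pics/g.png

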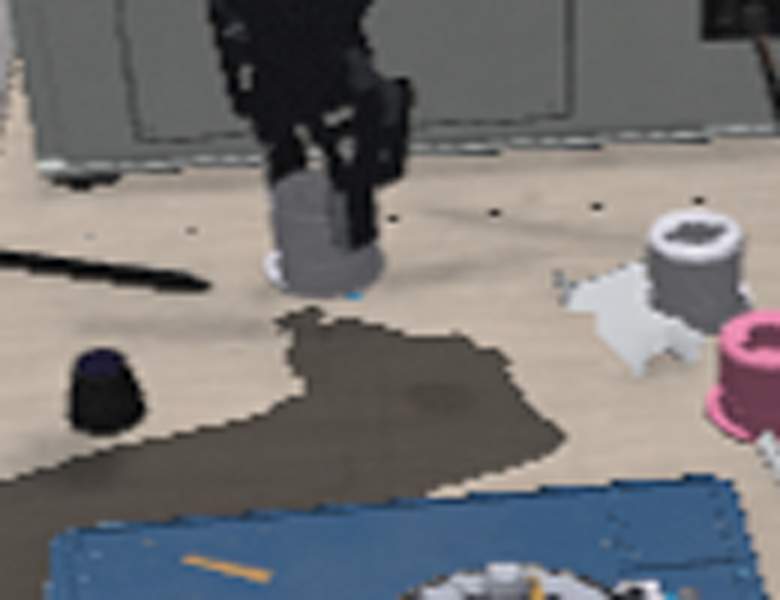

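The hub is held upright between the pads and clear of the bench (crop px about (325,230)). Next I'll carry it to the unit.

```bash
python3 -m handwheel '[{"delta_rot":[0,0,1.2],"delta_pos":[0.2,-0.27,-0.4],"hand":-0.5},{"delta_rot":[0,0,2.4],"delta_pos":[0.45,-0.6,-0.8],"hand":-0.5},{"delta_rot":[0,0,3.6],"delta_pos":[0.7,-0.95,-1.15],"hand":-0.5},{"delta_rot":[0,0,4.8],"delta_pos":[0.95,-1.3,-1.27],"hand":-0.5},{"delta_rot":[0,0,6.08],"delta_pos":[1.18,-1.59,-1.27],"hand":-0.5}]' 60
python3 -m handwheel '[{"delta_rot":[0,0,1.4],"delta_pos":[-0.1,-0.34,0],"hand":-0.5},{"delta_rot":[0,0,2.8],"delta_pos":[-0.21,-0.69,0],"hand":-0.5},{"delta_rot":[0,0,4.2],"delta_pos":[-0.31,-1.03,0],"hand":-0.5},{"delta_rot":[0,0,5.6],"delta_pos":[-0.42,-1.37,0],"hand":-0.5},{"delta_rot":[0,0,7.0],"delta_pos":[-0.52,-1.72,0],"hand":-0.5}]'
python3 -m handwheel '[{"delta_rot":[0,0,1.6],"delta_pos":[-0.3,-0.25,0],"hand":-0.5},{"delta_rot":[0,0,3.2],"delta_pos":[-0.6,-0.5,0],"hand":-0.5},{"delta_rot":[0,0,4.8],"delta_pos":[-0.9,-0.75,0.05],"hand":-0.5},{"delta_rot":[0,0,6.28],"delta_pos":[-1.16,-0.94,0.12],"hand":-0.5},{"delta_rot":[0,0,6.28],"delta_pos":[-1.16,-0.94,0.17],"hand":-0.5}]'
python3 - <<'E'
from h import *
np.set_printoptions(precision=4,suppress=True)
plan([(.472,-.0835,.128,118.6)])
p,d=eyes.snapshot('side'); X=pts('side',d)
# visible hub flange / body points in air above arbor
w=X.reshape(-1,3); r=np.hypot(w[:,0]-.472,w[:,1]+.0835)
for a,b in [(.112,.117),(.118,.13),(.066,.088)]:
    q=w[(r<.05)&(w[:,2]>a)&(w[:,2]<b)]
    if len(q): print(a,q.min(0),q.max(0),len(q))
cv2.imwrite('pics/s2.png',cv2.resize(p[140:260,180:310],(650,600),interpolation=cv2.INTER_CUBIC))
E
```

```text
clock: 5.22
tcp_pos: [0.4017, 0.0995, 0.1608]
tool_rot: [-3.141, 0.002, -3.058]
ft_force: [-0.7, -0.6, -1.3]
grip_width: 0.572
gripper_force: 62.9
clock: 5.85
tcp_pos: [0.4414, -0.0003, 0.1599]
tool_rot: [3.142, 0.0, 2.614]
ft_force: [0.5, 0.6, -1.9]
grip_width: 0.566
gripper_force: 62.9
clock: 6.48
tcp_pos: [0.4738, -0.0843, 0.1495]
tool_rot: [3.141, 0.0, 2.069]
ft_force: [-0.4, 0.1, -1.4]
grip_width: 0.571
gripper_force: 62.9
pos [ 0.026 -0.02   0.358] rz -0.01 |d|mm 22
0.112 [ 0.4426 -0.1152  0.1121] [ 0.5009 -0.0741  0.1168] 105
0.118 [ 0.4494 -0.1111  0.1182] [ 0.4951 -0.0895  0.1298] 80
0.066 [ 0.4614 -0.0931  0.0662] [ 0.4835 -0.0808  0.0875] 77
```

View pics/s2.png

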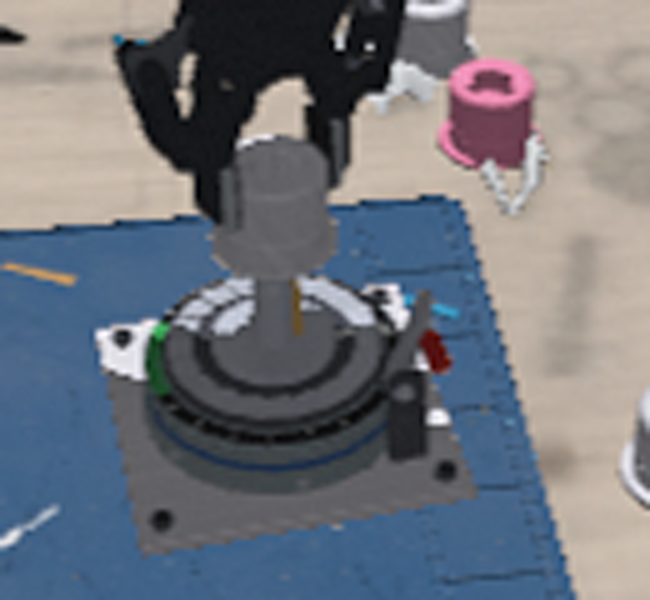

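The hub is over the arbor, within about 1–2 mm in the side camera. I'll shift by (-1,+1.3) mm and go down slowly.

```bash
python3 -c "
from h import *
plan([(.4729,-.0830,.128,118.6),(.4729,-.0830,.112,118.6)])"
python3 -m handwheel '[{"delta_rot":[0,0,0],"delta_pos":[0.026,0,0.1],"hand":-0.5},{"delta_rot":[0,0,0],"delta_pos":[0.026,0,0.3],"hand":-0.5},{"delta_rot":[0,0,0],"delta_pos":[0.026,-0.02,0.38],"hand":-0.5},{"delta_rot":[0,0,0],"delta_pos":[0.026,-0.02,0.44],"hand":-0.5},{"delta_rot":[0,0,0],"delta_pos":[0.026,-0.02,0.47],"hand":-0.5}]'
```

```text
pos [0.007 0.003 0.351] rz 0.01 |d|mm 21
pos [0.    0.    0.267] rz -0.0 |d|mm 16
clock: 7.15
tcp_pos: [0.4716, -0.0824, 0.1215]
tool_rot: [-3.142, 0.0, 2.071]
ft_force: [-0.3, 0.3, -2.5]
grip_width: 0.566
gripper_force: 62.9
```

```bash
python3 -m handwheel '[{"delta_rot":[0,0,0],"delta_pos":[0,0,0.03],"hand":-0.5},{"delta_rot":[0,0,0],"delta_pos":[0,0,0.06],"hand":-0.5},{"delta_rot":[0,0,0],"delta_pos":[0,0,0.09],"hand":-0.5},{"delta_rot":[0,0,0],"delta_pos":[0,0,0.12],"hand":-0.5},{"delta_rot":[0,0,0],"delta_pos":[0,0,0.12],"hand":-0.5}]'
python3 -c "
from h import *
s=sensors.sense();print(s['wrist_torque'],s['tcp_pos'])"
```

```text
clock: 7.78
tcp_pos: [0.4715, -0.0825, 0.1143]
tool_rot: [-3.141, -0.0, 2.07]
ft_force: [0.6, 0.5, -1.9]
grip_width: 0.57
gripper_force: 62.9
[ 0.02222324 -0.01763642 -0.03923985] [ 0.4714522  -0.08246756  0.11432713]
```

No contact force and already past the key tops. Continuing down.

```bash
python3 -m handwheel '[{"delta_rot":[0,0,0],"delta_pos":[0,0,0.08],"hand":-0.5},{"delta_rot":[0,0,0],"delta_pos":[0,0,0.16],"hand":-0.5},{"delta_rot":[0,0,0],"delta_pos":[0,0,0.24],"hand":-0.5},{"delta_rot":[0,0,0],"delta_pos":[0,0,0.32],"hand":-0.5},{"delta_rot":[0,0,0],"delta_pos":[0,0,0.36],"hand":-0.5}]'
python3 -m handwheel '[{"delta_rot":[0,0,0],"delta_pos":[0,0,0.02],"hand":-0.5},{"delta_rot":[0,0,0],"delta_pos":[0,0,0.04],"hand":-0.5},{"delta_rot":[0,0,0],"delta_pos":[0,0,0.06],"hand":-0.5},{"delta_rot":[0,0,0],"delta_pos":[0,0,0.08],"hand":-0.5},{"delta_rot":[0,0,0],"delta_pos":[0,0,0.08],"hand":-0.5}]'
```

```text
clock: 8.4
tcp_pos: [0.4714, -0.0824, 0.0924]
tool_rot: [-3.141, -0.0, 2.07]
ft_force: [1.3, -0.4, -1.1]
grip_width: 0.574
gripper_force: 62.9
clock: 9.02
tcp_pos: [0.4717, -0.0826, 0.0901]
tool_rot: [3.141, 0.001, 2.07]
ft_force: [-5.9, 2.2, 14.7]
grip_width: 0.573
gripper_force: 64.9
```

The hub is seated: contact force appears at the expected height. Now I'll release, rise and check.

```bash
python3 -m handwheel '[{"delta_rot":[0,0,0],"delta_pos":[0,0,0],"hand":1},{"delta_rot":[0,0,0],"delta_pos":[0,0,0],"hand":1},{"delta_rot":[0,0,0],"delta_pos":[0,0,0],"hand":1},{"delta_rot":[0,0,0],"delta_pos":[0,0,-0.5],"hand":1},{"delta_rot":[0,0,0],"delta_pos":[0,0,-1.1],"hand":1}]'
python3 -m handwheel '[{"delta_rot":[0,0,0.9],"delta_pos":[0.0,0.35,0],"hand":0},{"delta_rot":[0,0,1.8],"delta_pos":[-0.1,0.7,0],"hand":-1},{"delta_rot":[0,0,2.7],"delta_pos":[-0.2,1.1,0],"hand":-1},{"delta_rot":[0,0,3.6],"delta_pos":[-0.3,1.5,0],"hand":-1},{"delta_rot":[0,0,4.32],"delta_pos":[-0.3,1.7,0],"hand":-1}]'
python3 - <<'E'
from h import *
np.set_printoptions(precision=4,suppress=True)
plan([(.575,-.1414,.155,97),(.575,-.1414,.089,97),(.5402,-.1457,.089,97),(.5402,-.1457,.15,97)])
for c in ['side','top']:
    p,d=eyes.snapshot(c); X=pts(c,d)
    hsv=cv2.cvtColor(p,cv2.COLOR_BGR2HSV)
    near=(abs(X[...,0]-.54)<.03)&(abs(X[...,1]+.14)<.04)&(X[...,2]>.07)&(X[...,2]<.11)
    rd=((hsv[...,0]<8)|(hsv[...,0]>172))&(hsv[...,1]>110)&near
    if rd.sum(): print(c,'red',np.median(X[rd],0),X[rd].min(0),X[rd].max(0),rd.sum())
    w=X.reshape(-1,3); r=np.hypot(w[:,0]-.472,w[:,1]+.0835); q=w[(r<.024)&(w[:,2]<.12)]; print('hubtop z',np.percentile(q[:,2],[50,80,95]) if len(q) else None)
E
```

```text
clock: 9.65
tcp_pos: [0.4708, -0.0822, 0.1539]
tool_rot: [-3.14, -0.002, 2.07]
ft_force: [0.2, -1.1, 0.3]
grip_width: 1.0
gripper_force: 0.0
clock: 10.28
tcp_pos: [0.571, -0.0492, 0.1536]
tool_rot: [3.142, 0.0, 1.691]
ft_force: [-0.5, 0.0, 0.1]
grip_width: 0.001
gripper_force: 0.0
pos [-1.533 -0.118 -0.024] rz -0.02 |d|mm 92
pos [0.  0.  1.1] rz -0.0 |d|mm 66
pos [-0.    -0.584 -0.   ] rz -0.0 |d|mm 35
pos [ 0.     0.    -1.017] rz -0.0 |d|mm 61
side red [ 0.54   -0.147   0.0908] [ 0.5351 -0.1536  0.0819] [ 0.5453 -0.1337  0.0945] 34
hubtop z [0.0899 0.0961 0.0972]
top red [ 0.5407 -0.1422  0.0924] [ 0.5368 -0.151   0.0873] [ 0.5438 -0.1349  0.0955] 22
hubtop z [0.0962 0.0977 0.0999]
```

The hub top is at 97 mm, so it is fully down. The handle is at (0.540,-0.143,0.089). Next I'll go behind it (+x side), descend and push over.

```bash
python3 -m handwheel '[{"delta_rot":[0,0,0],"delta_pos":[-0.5,-0.04,0],"hand":-1},{"delta_rot":[0,0,0],"delta_pos":[-1.0,-0.08,0],"hand":-1},{"delta_rot":[0,0,0],"delta_pos":[-1.5,-0.12,0.1],"hand":-1},{"delta_rot":[0,0,0],"delta_pos":[-1.5,-0.12,0.5],"hand":-1},{"delta_rot":[0,0,0],"delta_pos":[-1.5,-0.12,1.07],"hand":-1}]'
python3 -m handwheel '[{"delta_rot":[0,0,0],"delta_pos":[0,0,0],"hand":-1},{"delta_rot":[0,0,0],"delta_pos":[0,-0.15,0],"hand":-1},{"delta_rot":[0,0,0],"delta_pos":[0,-0.3,0],"hand":-1},{"delta_rot":[0,0,0],"delta_pos":[0,-0.45,0],"hand":-1},{"delta_rot":[0,0,0],"delta_pos":[0,-0.6,0],"hand":-1}]'
python3 -m handwheel '[{"delta_rot":[0,0,0],"delta_pos":[0,-0.05,0],"hand":-1},{"delta_rot":[0,0,0],"delta_pos":[0,-0.1,0],"hand":-1},{"delta_rot":[0,0,0],"delta_pos":[0,-0.1,0],"hand":-1},{"delta_rot":[0,0,0],"delta_pos":[0,0,-0.4],"hand":-1},{"delta_rot":[0,0,0],"delta_pos":[0,0.2,-0.9],"hand":-1}]'
python3 - <<'E'
from h import *
np.set_printoptions(precision=4,suppress=True)
p,d=eyes.snapshot('side'); X=pts('side',d)
hsv=cv2.cvtColor(p,cv2.COLOR_BGR2HSV)
near=(abs(X[...,0]-.52)<.06)&(abs(X[...,1]+.14)<.04)&(X[...,2]>.04)&(X[...,2]<.11)
rd=((hsv[...,0]<8)|(hsv[...,0]>172))&(hsv[...,1]>110)&near
if rd.sum(): print('red',np.median(X[rd],0),X[rd].min(0),X[rd].max(0),rd.sum())
cv2.imwrite('pics/s3.png',cv2.resize(p[170:260,190:300],(733,600),interpolation=cv2.INTER_CUBIC))
E
```

```text
clock: 11.0
tcp_pos: [0.5738, -0.1408, 0.0901]
tool_rot: [3.14, 0.001, 1.693]
ft_force: [0.5, -0.5, -0.8]
grip_width: -0.002
gripper_force: 0.0
clock: 11.62
tcp_pos: [0.5373, -0.1442, 0.0906]
tool_rot: [3.141, 0.001, 1.693]
ft_force: [-0.2, 0.1, 0.2]
grip_width: -0.001
gripper_force: 0.0
clock: 12.25
tcp_pos: [0.5492, -0.1423, 0.1436]
tool_rot: [-3.14, -0.001, 1.693]
ft_force: [0.1, -0.9, -0.2]
grip_width: 0.003
gripper_force: 0.0
red [ 0.4951 -0.1503  0.0584] [ 0.4892 -0.1571  0.0415] [ 0.5039 -0.1273  0.062 ] 39
```

View pics/s3.png

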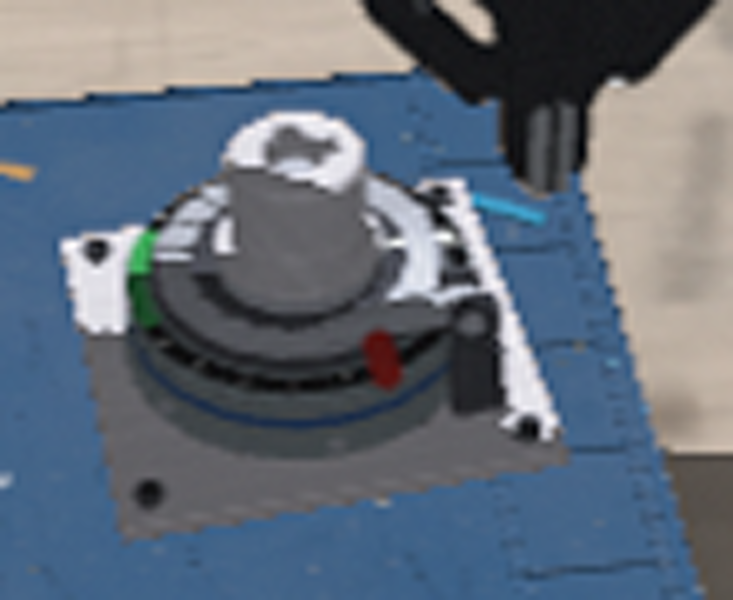

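The pawl lies on the teeth (red handle at crop px (382,360), z about 58 mm) and the hub is down. Now winding.

```bash
python3 -c "
from h import *
plan([(.4718,-.0828,.150,120),(.4718,-.0828,.090,120)])"
```

```text
pos [ 1.167 -1.225 -0.024] rz -4.59 |d|mm 101
pos [0. 0. 1.] rz -0.0 |d|mm 60
```

```bash
python3 -m handwheel '[{"delta_rot":[0,0,-1],"delta_pos":[0.3,-0.3,-0.1],"hand":1},{"delta_rot":[0,0,-2],"delta_pos":[0.6,-0.6,-0.1],"hand":1},{"delta_rot":[0,0,-3],"delta_pos":[0.9,-0.95,-0.1],"hand":1},{"delta_rot":[0,0,-4.59],"delta_pos":[1.17,-1.23,-0.1],"hand":1},{"delta_rot":[0,0,-4.59],"delta_pos":[1.17,-1.23,-0.1],"hand":1}]' 60
python3 -c "
from h import *
plan([(.4718,-.0828,.090,120)])"
```

```text
clock: 12.92
tcp_pos: [0.4669, -0.0811, 0.1498]
tool_rot: [-3.141, -0.0, 2.094]
ft_force: [-0.0, -0.6, 0.8]
grip_width: 1.001
gripper_force: 0.0
pos [-0.066  0.056  0.996] rz -0.0 |d|mm 60
```

```bash
python3 -m handwheel '[{"delta_rot":[0,0,0],"delta_pos":[-0.065,0.055,0],"hand":1},{"delta_rot":[0,0,0],"delta_pos":[-0.065,0.055,0.4],"hand":1},{"delta_rot":[0,0,0],"delta_pos":[-0.065,0.055,0.8],"hand":1},{"delta_rot":[0,0,0],"delta_pos":[-0.065,0.055,1.0],"hand":1},{"delta_rot":[0,0,0],"delta_pos":[-0.065,0.055,1.0],"hand":0}]'
python3 -m handwheel '[{"delta_rot":[0,0,0],"delta_pos":[0,0,0],"hand":-0.3},{"delta_rot":[0,0,0],"delta_pos":[0,0,0],"hand":-0.3},{"delta_rot":[0,0,0],"delta_pos":[0,0,0],"hand":-0.3},{"delta_rot":[0,0,0],"delta_pos":[0,0,0],"hand":-0.3},{"delta_rot":[0,0,1],"delta_pos":[0,0,0],"hand":-0.3}]'
```

```text
clock: 13.55
tcp_pos: [0.4728, -0.0839, 0.0891]
tool_rot: [-3.141, -0.001, 2.093]
ft_force: [0.5, -0.7, 0.0]
grip_width: 0.817
gripper_force: 0.0
clock: 14.18
tcp_pos: [0.4734, -0.0843, 0.091]
tool_rot: [3.141, 0.002, 2.004]
ft_force: [-3.8, -1.7, 5.6]
grip_width: 0.573
gripper_force: 62.9
```

```bash
python3 -m handwheel '[{"delta_rot":[0,0,1.9],"delta_pos":[0,0,0],"hand":-0.3},{"delta_rot":[0,0,3.8],"delta_pos":[0,0,0],"hand":-0.3},{"delta_rot":[0,0,5.7],"delta_pos":[0,0,0],"hand":-0.3},{"delta_rot":[0,0,7.6],"delta_pos":[0,0,0],"hand":-0.3},{"delta_rot":[0,0,9.5],"delta_pos":[0,0,0],"hand":-0.3}]'
python3 -m handwheel '[{"delta_rot":[0,0,1.9],"delta_pos":[0,0,0],"hand":-0.3},{"delta_rot":[0,0,3.8],"delta_pos":[0,0,0],"hand":-0.3},{"delta_rot":[0,0,5.7],"delta_pos":[0,0,0],"hand":-0.3},{"delta_rot":[0,0,7.6],"delta_pos":[0,0,0],"hand":-0.3},{"delta_rot":[0,0,9.5],"delta_pos":[0,0,0],"hand":-0.3}]'
python3 - <<'E'
from h import *
s=sensors.sense();print(s['wrist_torque'],s['q'])
p,d=eyes.snapshot('side'); cv2.imwrite('pics/s4.png',cv2.resize(p[170:260,190:300],(733,600),interpolation=cv2.INTER_CUBIC))
E
```

```text
clock: 14.8
tcp_pos: [0.4719, -0.0852, 0.091]
tool_rot: [3.141, 0.004, 1.171]
ft_force: [-8.2, -6.2, 10.2]
grip_width: 0.568
gripper_force: 63.4
clock: 15.42
tcp_pos: [0.4702, -0.0844, 0.091]
tool_rot: [3.14, 0.005, 0.342]
ft_force: [-11.9, -3.5, 16.1]
grip_width: 0.569
gripper_force: 63.7
[-0.58440622  2.34878562  0.16865915] [-0.34349798  0.24136438 -0.46068915  0.87187146 -0.00398207  2.45564984]
```

View pics/s4.png

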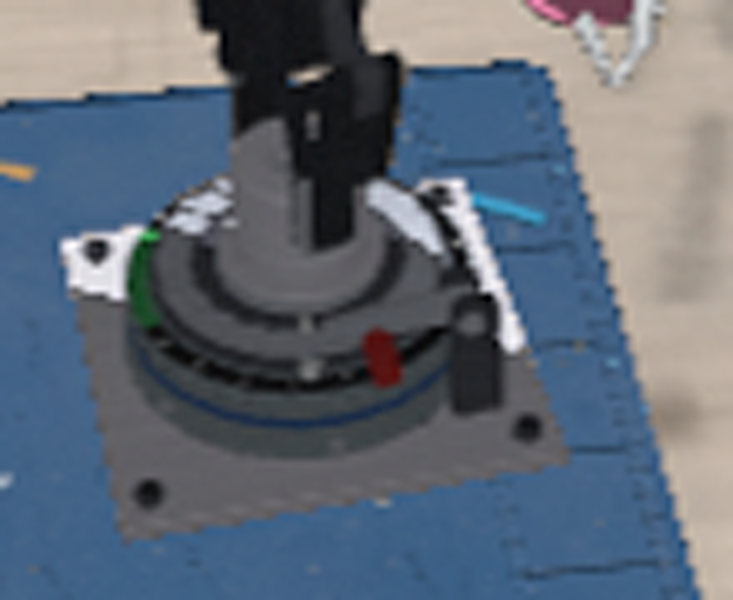

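The pointer has come round to crop px (310,370), about 1.65 rad. I'll release, turn back and regrip.

```bash
python3 -m handwheel '[{"delta_rot":[0,0,0],"delta_pos":[0,0,0],"hand":1},{"delta_rot":[0,0,0],"delta_pos":[0,0,0],"hand":1},{"delta_rot":[0,0,0],"delta_pos":[0,0,0],"hand":1},{"delta_rot":[0,0,-2],"delta_pos":[0,0,0],"hand":1},{"delta_rot":[0,0,-4],"delta_pos":[0,0,0],"hand":1}]'
python3 -m handwheel '[{"delta_rot":[0,0,-2],"delta_pos":[0,0,0],"hand":1},{"delta_rot":[0,0,-4],"delta_pos":[0,0,0],"hand":1},{"delta_rot":[0,0,-6],"delta_pos":[0,0,0],"hand":1},{"delta_rot":[0,0,-8],"delta_pos":[0,0,0],"hand":1},{"delta_rot":[0,0,-10],"delta_pos":[0,0,0],"hand":1}]'
python3 - <<'E'
from h import *
np.set_printoptions(precision=4,suppress=True)
plan([(.4718,-.0828,.090,110)])
p,d=eyes.snapshot('side'); np.savez('side5.npz',p=p,d=d); X=pts('side',d)
hsv=cv2.cvtColor(p,cv2.COLOR_BGR2HSV)
dx,dy=X[...,0]-.472,X[...,1]+.0835; r=np.hypot(dx,dy)
m=(r<.060)&(r>.050)&(abs(X[...,2]-.045)<.012)&(dy<.02)
th=np.degrees(np.arctan2(dy,dx))
for t in range(-180,10,6):
    k=m&(th>=t)&(th<t+6)
    if k.sum(): print(t,int(hsv[...,2][k].max()),end='; ')
w=X.reshape(-1,3); rr=r.reshape(-1); q=w[(rr<.024)&(w[:,2]<.11)&(w[:,2]>.09)]
print('\nhub pts',len(q),np.percentile(q[:,2],[50,95]) if len(q) else 0)
E
```

```text
clock: 16.1
tcp_pos: [0.4729, -0.0836, 0.0898]
tool_rot: [3.142, -0.0, 0.704]
ft_force: [-0.2, -0.3, 0.0]
grip_width: 0.999
gripper_force: 0.0
clock: 16.73
tcp_pos: [0.4729, -0.0836, 0.0897]
tool_rot: [3.142, -0.0, 1.576]
ft_force: [-0.0, -0.3, 0.5]
grip_width: 0.995
gripper_force: 0.0
pos [ 0.013 -0.019 -0.004] rz -3.94 |d|mm 1
-180 76; -174 88; -168 74; -162 86; -156 80; -150 82; -144 89; -138 79; -132 87; -126 86; -120 86; -114 89; -108 90; -102 83; -96 71; -90 89; -84 121; -78 93; -72 91; -66 88; -60 93; -54 90; -48 90; -42 64; -36 72; -18 74; -12 65; -6 62; 0 76; 6 127; 
hub pts 192 [0.0955 0.0972]
```

The pawl holds the pointer at about -81°, i.e. about 1.55 rad. A second turn of about 103° brings it to about 3.3.

```bash
python3 -m handwheel '[{"delta_rot":[0,0,-2],"delta_pos":[0.013,-0.019,0],"hand":1},{"delta_rot":[0,0,-4],"delta_pos":[0.013,-0.019,0],"hand":1},{"delta_rot":[0,0,-5.2],"delta_pos":[0.013,-0.019,0],"hand":0.5},{"delta_rot":[0,0,-5.2],"delta_pos":[0.013,-0.019,0],"hand":-0.3},{"delta_rot":[0,0,-5.2],"delta_pos":[0.013,-0.019,0],"hand":-0.3}]'
python3 -m handwheel '[{"delta_rot":[0,0,0],"delta_pos":[0,0,0],"hand":-0.3},{"delta_rot":[0,0,0],"delta_pos":[0,0,0],"hand":-0.3},{"delta_rot":[0,0,0],"delta_pos":[0,0,0],"hand":-0.3},{"delta_rot":[0,0,1],"delta_pos":[0,0,0],"hand":-0.3},{"delta_rot":[0,0,2.6],"delta_pos":[0,0,0],"hand":-0.3}]'
python3 -m handwheel '[{"delta_rot":[0,0,1.8],"delta_pos":[0,0,0],"hand":-0.3},{"delta_rot":[0,0,3.6],"delta_pos":[0,0,0],"hand":-0.3},{"delta_rot":[0,0,5.4],"delta_pos":[0,0,0],"hand":-0.3},{"delta_rot":[0,0,7.2],"delta_pos":[0,0,0],"hand":-0.3},{"delta_rot":[0,0,9],"delta_pos":[0,0,0],"hand":-0.3}]'
python3 -m handwheel '[{"delta_rot":[0,0,1.8],"delta_pos":[0,0,0],"hand":-0.3},{"delta_rot":[0,0,3.6],"delta_pos":[0,0,0],"hand":-0.3},{"delta_rot":[0,0,5.4],"delta_pos":[0,0,0],"hand":-0.3},{"delta_rot":[0,0,7.2],"delta_pos":[0,0,0],"hand":-0.3},{"delta_rot":[0,0,9],"delta_pos":[0,0,0],"hand":-0.3}]'
```

```text
clock: 17.4
tcp_pos: [0.4719, -0.0828, 0.0903]
tool_rot: [3.141, 0.0, 2.021]
ft_force: [-1.2, 0.9, 5.2]
grip_width: 0.568
gripper_force: 61.9
clock: 18.02
tcp_pos: [0.4719, -0.0827, 0.0903]
tool_rot: [3.141, 0.0, 1.792]
ft_force: [-0.9, 1.8, 5.5]
grip_width: 0.573
gripper_force: 62.0
clock: 18.65
tcp_pos: [0.4722, -0.0825, 0.0903]
tool_rot: [3.141, -0.001, 1.006]
ft_force: [1.1, 2.2, 4.7]
grip_width: 0.569
gripper_force: 61.8
clock: 19.27
tcp_pos: [0.4723, -0.0832, 0.0903]
tool_rot: [3.14, -0.001, 0.22]
ft_force: [-0.1, -0.7, 4.3]
grip_width: 0.573
gripper_force: 61.8
```

Release, rise straight up, retreat and inspect.

```bash
python3 -m handwheel '[{"delta_rot":[0,0,0],"delta_pos":[0,0,0],"hand":1},{"delta_rot":[0,0,0],"delta_pos":[0,0,0],"hand":1},{"delta_rot":[0,0,0],"delta_pos":[0,0,0],"hand":1},{"delta_rot":[0,0,0],"delta_pos":[0,0,-0.8],"hand":1},{"delta_rot":[0,0,0],"delta_pos":[0,0,-1.7],"hand":1}]'
python3 -m handwheel '[{"delta_rot":[0,0,0],"delta_pos":[0,-0.8,-0.5],"hand":1},{"delta_rot":[0,0,0],"delta_pos":[0,-1.6,-0.5],"hand":1},{"delta_rot":[0,0,0],"delta_pos":[0,-2.4,-0.5],"hand":1},{"delta_rot":[0,0,0],"delta_pos":[0,-3.0,-0.5],"hand":1},{"delta_rot":[0,0,0],"delta_pos":[0,-3.0,-0.5],"hand":1}]'
python3 - <<'E'
from h import *
o=[]
p,d=eyes.snapshot('side'); o.append(cv2.resize(p[175:255,195:285],(400,355),interpolation=cv2.INTER_CUBIC))
p,d=eyes.snapshot('top'); o.append(cv2.resize(p[177:257,227:317],(400,355),interpolation=cv2.INTER_CUBIC))
cv2.imwrite('pics/fin.png',np.hstack(o))
X=pts('top',d);hsv=cv2.cvtColor(p,cv2.COLOR_BGR2HSV)
dx,dy=X[...,0]-.4722,X[...,1]+.0835;r=np.hypot(dx,dy);th=np.degrees(np.arctan2(dy,dx))%360
m=(r<.060)&(r>.050)&(abs(X[...,2]-.047)<.015)&(hsv[...,1]<60)&(hsv[...,2]>170)
print(np.c_[th[m],hsv[...,2][m]].round())
E
```

```text
clock: 19.9
tcp_pos: [0.4706, -0.0825, 0.192]
tool_rot: [-3.14, 0.003, 0.227]
ft_force: [1.1, -0.3, -0.2]
grip_width: 0.997
gripper_force: 0.0
clock: 20.52
tcp_pos: [0.4303, 0.0944, 0.2219]
tool_rot: [-3.141, 0.0, 0.231]
ft_force: [-0.2, 0.1, -0.1]
grip_width: 1.001
gripper_force: 0.0
[[321. 195.]
 [318. 204.]
 [315. 199.]
 [315. 189.]
 [313. 199.]
 [312. 184.]
 [313. 178.]
 [311. 196.]
 [310. 180.]
 [309. 190.]
 [308. 172.]
 [307. 180.]
 [294. 173.]
 [293. 172.]
 [238. 179.]
 [229. 172.]
 [225. 179.]
 [221. 179.]
 [149. 172.]
 [211. 179.]
 [164. 171.]
 [175. 174.]
 [177. 181.]
 [180. 182.]
 [183. 179.]
 [187. 186.]
 [190. 182.]
 [187. 187.]
 [190. 188.]]
```

View pics/fin.png

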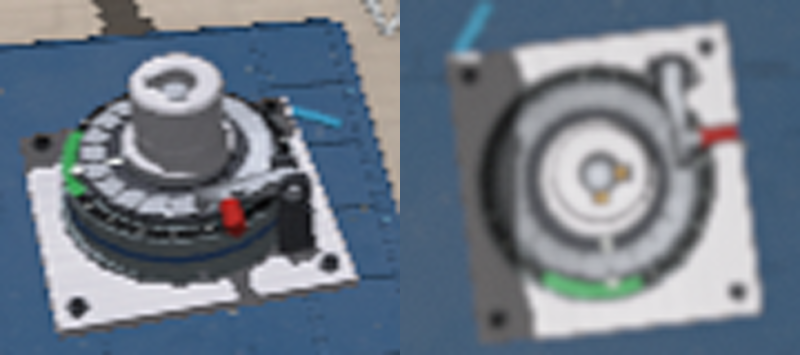

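The pointer stands in the green band (right crop px (612,282), about 3.14 rad, band 543–640). The pawl is on the teeth, the hub is down on both keys, and the gripper is clear.

```bash
python3 -c "
from station import job
print(job.close_job())"
```

```text
the job is handed in; nothing more can be done
None
```

The job is handed in: hub_a is fully seated on both keys, and the pawl lies on the teeth holding the pointer in the green band at about 3.1 rad; it took about 21 s, and I did not touch the other hubs, phone or tweezers.

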